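# Press the pacifier pod dispenser's paddle to let the large pod roll out

## Robot

A 6-joint arm with a two-finger parallel gripper is mounted at the origin on the work surface. World frame = base frame: x ahead of the robot, y to its left, z up, the work surface at z = 0. Lengths are in m, angles in rad, forces in N, time in s.
With the tool pointing down it reaches from about 0.35 to 0.975 m from the base axis. Payload 4.9 kg.
Tool frame: the origin (TCP) lies midway between the tips of the shut fingers; the grasp point (between the pads) lies 19 mm behind it; z points along the fingers, y is the line along which they close (so a half turn about z gives the same grasp; the last joint's range is limited). The gripper opens to 85 mm and grips with 20 to 120 N. Pads are 22 mm wide; open, the fingers measure 114 mm over their backs; the gripper's body (76 mm by 85 mm) begins 54 mm behind the grasp point. The pads swing forward as they close: fully open they stand 13 mm farther back than shut.
Start: joints at [-1.268, 0.053, 1.613, -0, 1.476, -0.119], TCP at [0.256, -0.57, 0.231] pointing down, gripper open.
Joint ranges: [-3.01, 3.01], [-1.01, 2.22], [0.06, 2.58], [-1.02, 4.17], [0.09, 2.62], [-3.14, 3.14]. Speed limits (rad/s): [2.57, 2.57, 3.14, 3.14, 3.14, 3.14].

## Interface

Orientations are given as a unit quaternion [w, x, y, z].
In Python, from plant import * gives the robot as it stands.
- The arm moves only by the tool jog_arm, never from a script. Its argument "targets" is a list of rows, each a list of 3 entries, a list of its own where there are three numbers: the shift along the tool's x, y, z in units of 25 mm (1.0 is 25 mm), then the turn, a rotation vector about the tool's x, y, z in units of 8 degrees (1.0 is 8 degrees), then the opening in per cent of the stroke, from 0 (shut) to 100 (fully open). A call has 1 to 8 rows; each row is the pose to reach, as a shift and turn from the pose commanded when the call began, along the tool's axes at that moment; what a row does not reach only later rows make up. A row lasts 1/8 s, in which the tool goes at most 62.5 mm and 10.7 degrees, less where a joint would pass 70% of its speed; a pose out of reach is approached as far as the arm can. A call with a gripper value outside its range is refused whole. The fingers move at their own pace and stop on an object; the grip force is fixed at half the most. Time passes only in rows, so rows that repeat a pose let the fingers close. It gives the time, the measured TCP pose, the force, the opening and the grip force at its end, in the units of the state.
- state(): the state, without advancing time (a new reading comes with each control period).
- grab_frame(name): name is "side" or "top"; returns (picture, depth): 400x640x3 uint8, red, green, blue; 400x640 float32, m along the optical axis (not along the pixel's ray), 0 where there is no reading.
- camera_params(name): a dict with "fovy" (degrees; the focal length in pixels is half the picture's height over the tangent of half this angle, whatever the lens; pixels are square), "cx", "cy" (the principal point, pixels), "dist" ([k1, k2, p1, p2, k3] as OpenCV has them; the pictures are not rectified), "rvec" (rotation vector, rad) and "tvec" (3), from world to camera coordinates, as OpenCV has them. Camera axes: x right, y down, z forward; pixel columns grow to the right and rows downward; lengths in m; the calibration is good to about 2 mm. A picture is of the moment at which its call begins. camera_params takes no time and is no camera call.
- job_done(): hands the job in; it is judged then, once.
The state is a dict: "time": time; "joint_pos": joint angles; "joint_vel": joint speeds; "joint_efforts": joint torques, N m; "tool_pos": TCP position; "tool_rot": TCP orientation; "contact_force": force on the tool from outside, world axes, zero at the start; "ft_torque": the same for the moment, N m; "gripper_width": opening from 0.0 (shut) to 1.0 (fully open); "grasp_force": force on a finger pad.
Only numpy, scipy, OpenCV 4.12 (cv2) and the standard library are available. Lean on these libraries where they do the work, as an engineer would, in place of code of your own. Each camera call takes 0.05 s, during which the arm holds its last target. There are 200 camera calls.

## Task

Two wooden dispensers on the dresser each hold a round pacifier pod behind a gate. Press down the paddle of the one that holds the larger pod so that its gate lifts, keep it down until the pod has rolled through into the bay at the end of its lane, then let the paddle come back up so that the gate is down again. Do not touch the pods with the robot, leave the dispenser with the smaller pod alone, and do not disturb the other things.

Things in the scene. Friction and masses are not known exactly. Their poses are not given: they have to be found in the camera images.
- dispenser_large: Fixed wooden dispenser holding the large pod; both are identical and swap sides. Base board 305 x 86 mm. Origin on the work surface below the rocker's pivot; +x points down the lane, z up. Along x: paddle -70 mm, pivot 0 (85 mm high, cheeks 96 mm high), back stop +28, gate +100, bay from the gate to the end stop (inner face +186, 74 mm high). Lane 34 mm wide, open on top, walls 24 mm.
- bay_large (a point): Where the large pod comes to rest in that dispenser's bay (its centre), against the end stop. The lane floor drops 8 degrees towards the end stop and is 40 mm above the work surface at the gate.
- paddle_large_top (a point): Centre of the paddle's upper face (dispenser of the large pod): wooden plate 42 (along the lane) x 46 x 6 mm on the rocker's end away from the bay. At rest 108 mm above the work surface, sloping 0.29 rad, outer edge higher. Pressed, it goes almost straight down: a large pod passes the gate from 33 mm on, the hard stop comes at 44 mm.
- rocker_large (a joint): Angle (rad) of that rocker: 0 at rest, gate bar down across the lane; grows as the paddle is pressed and the gate bar on the other end lifts. A large pod passes from about 0.46; stop at 0.62. A spring returns it to 0 when let go; the paddle needs about 3 N at first, 6 to 7 N at the stop.
- dispenser_small: Fixed wooden dispenser holding the small pod; both are identical and swap sides. Base board 305 x 86 mm. Origin on the work surface below the rocker's pivot; +x points down the lane, z up. Along x: paddle -70 mm, pivot 0 (85 mm high, cheeks 96 mm high), back stop +28, gate +100, bay from the gate to the end stop (inner face +186, 74 mm high). Lane 34 mm wide, open on top, walls 24 mm.
- bay_small (a point): Where the small pod comes to rest in that dispenser's bay (its centre), against the end stop. The lane floor drops 8 degrees towards the end stop and is 40 mm above the work surface at the gate.
- paddle_small_top (a point): Centre of the paddle's upper face (dispenser of the small pod): wooden plate 42 (along the lane) x 46 x 6 mm on the rocker's end away from the bay. At rest 108 mm above the work surface, sloping 0.29 rad, outer edge higher. Pressed, it goes almost straight down: a large pod passes the gate from 33 mm on, the hard stop comes at 44 mm.
- rocker_small (a joint): Angle (rad) of that rocker: 0 at rest, gate bar down across the lane; grows as the paddle is pressed and the gate bar on the other end lifts. A large pod passes from about 0.46; stop at 0.62. A spring returns it to 0 when let go; the paddle needs about 3 N at first, 6 to 7 N at the stop.
- pod_large: Large pacifier pod: round flat white plastic case, 62 mm diameter, 30 mm thick, grey press button latch in the middle of each flat face, about 60 g. Stands on edge in its lane behind the gate, centre 66 mm along the dispenser's x; when the gate lifts it rolls down by itself in about a second and stops with its centre at 155 mm. Origin at its centre.
- pod_small: The small pacifier pod: like the large one but 40 mm in diameter, 30 mm thick, about 30 g, behind the gate of the other dispenser, its centre at about +77 mm along that dispenser's x. Origin at its centre.
- pacifier_a: Bystander: a pacifier 42 mm across and 37 mm tall, standing nipple up on an oval wooden tray (240 x 130 mm, rim 17 mm high) at the left. Origin at the centre of its underside.
- pacifier_b: Bystander: a pacifier 42 mm across and 37 mm tall, standing nipple up on an oval wooden tray (240 x 130 mm, rim 17 mm high) at the left. Origin at the centre of its underside.
- cup: Bystander: polished steel cup, 66 mm across, 75 mm tall, between the dispensers on the robot's side. Origin at the centre of its underside.
- vase: Bystander: empty white ceramic vase, 68 mm across, 105 mm tall, between the lanes of the two dispensers. Origin at the centre of its underside.
- cream_jar: Bystander: jar 60 mm across, 55 mm tall, on the right. Origin at the centre of its underside.
- spare_pod: Bystander: a pacifier pod 62 mm across and 30 mm thick lying flat on the dresser top between the two dispensers, in neither of them. Origin at the centre of its underside.
- rattle: Bystander: wooden rattle like a dumbbell, 112 mm long, 40 mm thick, on the right. Origin at the centre of its underside.
Mind the look-alikes: they are no part of the job. What is shaped like the pod_large but red or yellow is not meant. What is shaped like the pod_small but blue or pink is not meant.

How it is judged:
On the way, in this order (a step that is already met when the one before it is completed fails the run):
1. the robot presses the right paddle down and the gate is lifted (value of joint rocker_large above 0.4 rad and contact force between any of the fingers, the arm and paddle_large above 0.5 N and x of pod_large in the frame of dispenser_large below 0.125 m), for 0.05 s.
2. the large pod has rolled past the gate while the paddle is kept down (x of pod_large in the frame of dispenser_large above 0.135 m and value of joint rocker_large above 0.3 rad), for 0.1 s.
At the end, for the whole second after the job is handed in: The large pod lies at rest in the bay of its dispenser (its centre 140 to 175 mm along the dispenser's x, within 15 mm of the lane's middle), that gate is down again (rocker below 0.05 rad), the small pod is still behind its own closed gate, and every bystander is within 30 mm of where it started (x of pod_large in the frame of dispenser_large between 0.14 and 0.175 m and y of pod_large in the frame of dispenser_large between -0.015 and 0.015 m and linear speed of pod_large below 0.03 m/s and value of joint each of rocker_large, rocker_small below 0.05 rad and x of pod_small in the frame of dispenser_small between 0.045 and 0.09 m and distance of each of pacifier_a, pacifier_b, cup, vase, cream_jar, spare_pod, rattle from where it was at the start of the episode below 0.03 m); the robot touches nothing.
It fails at once if the other dispenser's paddle is pressed (rocker past 0.12 rad) (value of joint rocker_small above 0.12 rad).
It fails at once if the small pod leaves its place behind the gate (x of pod_small in the frame of dispenser_small above 0.095 m).
It fails at once if the robot touches a pod in a dispenser (contact force between any of the fingers, the arm and pod_large above 0.5 N or contact force between any of the fingers, the arm and pod_small above 0.5 N).
It fails at once if a pod is lifted out of its lane (height (world z) of any of pod_large, pod_small above 0.11 m).
It fails at once if a bystander is pushed or lifted more than 30 mm, or an upright one tipped over 0.4 rad (distance of any of pacifier_a, pacifier_b, cup, vase, cream_jar, spare_pod, rattle from where it was at the start of the episode above 0.03 m or angle between any of cup, vase, cream_jar, pacifier_a, pacifier_b's own z axis and vertical above 0.4 rad).
It also fails if it takes over 32 s, if anything falls off the work surface, if the arm or the gripper's body presses on something with over 40 N, if the wrist force passes 120 N, or if a joint passes its speed limit or range.

## Working session

There is one attempt and no reset: what is moved stays moved. The work goes in short steps, Python scripts to look and compute and a tool call to move; the robot and the scene stay as the last step left them, time stands still between calls to the robot, and variables do not carry over. Pictures are saved under pics/ and viewed, at most 10 in all, crops included, and the job is handed in when it is done.

Besides the shell and the picture viewer there is one more tool, called after "Request:" by a JSON object that holds its "name" and its "arguments". jog_arm: Moves the arm, as the interface text tells. Its arguments: {"type":"object","properties":{"targets":{"type":"array"}},"required":["targets"]}

```bash
mkdir -p pics
cat > h.py <<'E'
from plant import *
import numpy as np, cv2
def cam(n):
    p=camera_params(n); f=200/np.tan(np.radians(p["fovy"])/2)
    K=np.array([[f,0,p["cx"]],[0,f,p["cy"]],[0,0,1.]])
    return K,np.array(p["dist"],float),cv2.Rodrigues(np.array(p["rvec"],float))[0],np.array(p["tvec"],float)
def ray(n,uv):
    K,d,R,t=cam(n)
    q=cv2.undistortPoints(np.array(uv,float).reshape(-1,1,2),K,d).reshape(-1,2)
    return -R.T@t, np.c_[q,np.ones(len(q))]@R
def on_plane(n,uv,z):
    c,r=ray(n,uv); return c+r*((z-c[2])/r[:,2])[:,None]
def with_depth(n,uv,dep):
    c,r=ray(n,uv); uv=np.array(uv,int).reshape(-1,2); return c+r*dep[uv[:,1],uv[:,0]][:,None]
def proj(n,X):
    K,d,R,t=cam(n); return cv2.projectPoints(np.array(X,float).reshape(-1,1,3),R,t,K,d)[0].reshape(-1,2)
E
python3 - <<'E'
from h import *
for n in("top","side"):
    im,d=grab_frame(n); cv2.imwrite(f"pics/{n}0.png",im[:,:,::-1]); np.savez(f"{n}0.npz",im=im,d=d)
    K,_,R,t=cam(n); print(n,K[0,0],-R.T@t,R[2],(d>0).mean())
s=state(); print(s["tool_pos"],s["tool_rot"],s["time"])
E
```

```text
top 393.98240775537704 [0.50365159 0.05362683 1.08811208] [ 0.09894097 -0.00513076 -0.99508008] 0.99606640625
side 446.7362348797368 [0.27077802 1.13661673 0.76907948] [ 0.23113457 -0.832104   -0.50416242] 0.996078125
[ 0.25572468 -0.56966213  0.23019403] [-9.39190182e-04  9.77841543e-01  2.09344282e-01 -7.27277665e-05] 0.1
```

View pics/top0.png

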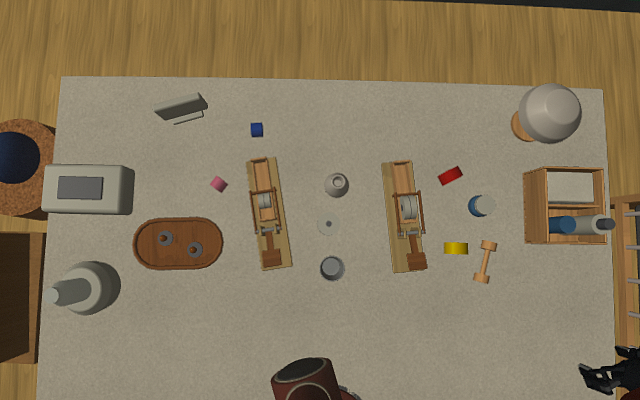

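View pics/side0.png

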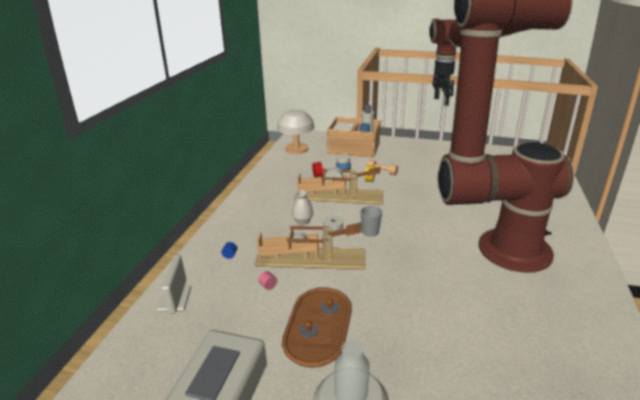

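The top view shows two dispensers, one at about (268,213) with its pod at (265,201) and one at about (404,215) with its pod at (408,207). The paddles are at the robot's end, near (272,257) and (415,262). The spare pod lies flat at (326,225), and the cup, vase, rattle and coloured decoys stand clear of both. I'll compare the two pods in a crop and by depth.

Run:
```python
from h import *
z=np.load("top0.npz"); im,d=z["im"],z["d"]
a=cv2.resize(im[150:280,235:305],None,fx=4.4,fy=4.4,interpolation=cv2.INTER_CUBIC);b=cv2.resize(im[150:280,372:442],None,fx=4.4,fy=4.4,interpolation=cv2.INTER_CUBIC)
cv2.imwrite("pics/crop.png",np.hstack([a,b])[:,:,::-1])
hsv=cv2.cvtColor(im,cv2.COLOR_RGB2HSV)
vv,uu=np.mgrid[0:400,0:640]; P=with_depth("top",np.c_[uu.ravel(),vv.ravel()],d).reshape(400,640,3)
np.save("P.npy",P)
for nm,(u0,u1) in dict(L=(240,300),R=(375,435)).items():
    box=np.zeros(d.shape,bool); box[150:280,u0:u1]=1
    # pod: whitish
    m=box&(hsv[...,1]<60)&(P[...,2]>.06)&(hsv[...,2]>110)
    Q=P[m]; print(nm,"white",len(Q),Q.min(0),Q.max(0),np.median(Q,0))
    # paddle: brown region high near bottom
    m=box&(P[...,2]>.09)&(vv>235); Q=P[m]
    print(" paddle",len(Q),Q.min(0),Q.max(0),Q.mean(0), cv2.minAreaRect(Q[:,:2].astype(np.float32)*1000))
    m=box&(P[...,2]>.006)
    r=cv2.minAreaRect(P[m][:,:2].astype(np.float32)*1000); print(" all",r)
```

```text
L white 147 [0.50365159 0.05362683 0.07554733] [0.6165582  0.19999363 1.08811208] [0.59742159 0.17675351 0.08311513]
 paddle 414 [0.42987624 0.05362683 0.09057418] [0.50626486 0.17977718 1.08811208] [0.46297278 0.15251968 0.13239699] ((466.873046875, 117.18875122070312), (125.21525573730469, 76.76118469238281), 88.54512023925781)
 all ((571.5464477539062, 154.65951538085938), (345.0576171875, 196.666748046875), 2.214776039123535)
R white 293 [ 0.44272263 -0.23318943  0.06362835] [0.61548011 0.05362683 1.08811208] [ 0.58643627 -0.18510293  0.10386393]
 paddle 448 [ 0.4324824  -0.23318943  0.09003851] [0.51424432 0.05362683 1.08811208] [ 0.46521472 -0.1996262   0.12745134] ((470.81707763671875, -89.83219909667969), (81.35256958007812, 285.44207763671875), 1.2302031517028809)
 all ((581.9425659179688, -113.61199951171875), (324.3435363769531, 331.31927490234375), 86.51583862304688)
```

View pics/crop.png

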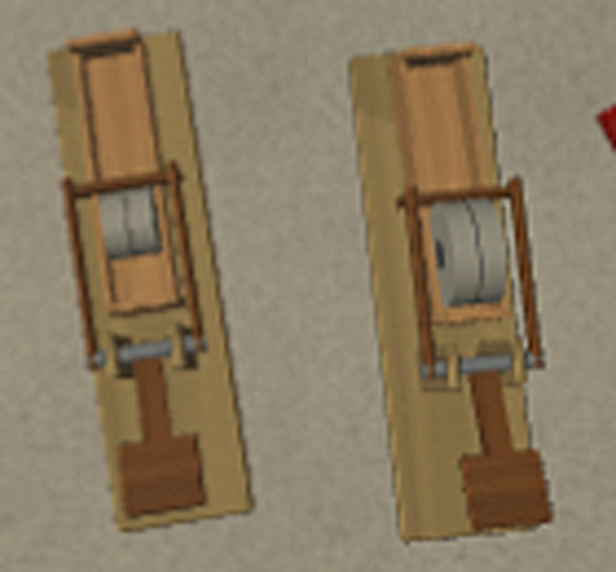

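The crop shows that the left pod (265,201) is short along its lane and tops out at 83 mm. The right pod (408,207) is about 60 mm long and tops out at 104 mm, which matches floor + 62 mm. So the right dispenser holds the large pod, and its paddle is at about (415,262). Next I measure that paddle and the lane axis.

Run:
```python
from h import *
z=np.load("top0.npz"); im,d=z["im"],z["d"]; P=np.load("P.npy")
vv,uu=np.mgrid[0:400,0:640]
ok=(d>0)&(uu>375)&(uu<440)&(vv>150)&(vv<280)
m=(ok&(P[...,2]>.088)&(vv>240)).astype(np.uint8)
n,lab,st,c=cv2.connectedComponentsWithStats(m); i=1+st[1:,4].argmax(); Q=P[lab==i]; print("n",len(Q),"z",Q[:,2].min(),Q[:,2].max())
# plate only: x below widest
for x0 in np.arange(.42,.53,.01):
    q=Q[(Q[:,0]>=x0)&(Q[:,0]<x0+.01)]
    if len(q): print(round(x0,2),len(q),q[:,1].min().round(3),q[:,1].max().round(3),q[:,2].mean().round(3))
q=Q[Q[:,0]<.478]; print("plate",cv2.minAreaRect(q[:,:2].astype(np.float32)*1000),q.mean(0))
b=P[ok&(P[...,2]>.008)&(P[...,2]<.025)]; print("board h",np.median(b[:,2]))
b=P[ok&(P[...,2]>.008)]; print(cv2.minAreaRect(b[:,:2].astype(np.float32)*1000))
pd=P[ok&(P[...,2]>.096)&(vv>193)&(vv<222)]; print("pod top",pd.mean(0),len(pd))
# end stop: highest far; ~ z .074
e=P[ok&(P[...,2]>.066)&(vv<172)]; print("stop",e.mean(0),e[:,1].min(),e[:,1].max(),len(e))
# neighbours near the paddle
print("cyl y-range near", [ (k,on_plane("top",[k],.0)[0].round(3)) for k in [(456,248),(332,268),(486,262)]])
```

```text
n 402 z 0.08946975181537409 0.11674734533332609
0.43 52 -0.231 -0.186 0.113
0.44 89 -0.233 -0.185 0.111
0.45 79 -0.231 -0.184 0.108
0.46 74 -0.228 -0.182 0.105
0.47 45 -0.227 -0.189 0.102
0.48 28 -0.21 -0.195 0.099
0.49 28 -0.21 -0.194 0.096
0.5 7 -0.209 -0.194 0.095
plate ((454.77569580078125, -207.71746826171875), (45.21257019042969, 48.02912139892578), 6.22611141204834) [ 0.45385928 -0.20687743  0.10852632]
board h 0.01286381481899368
((573.1937255859375, -224.1070098876953), (304.78082275390625, 153.96817016601562), 5.4470438957214355)
pod top [ 0.58865182 -0.19076328  0.10421364] 244
stop [ 0.710798   -0.17688118  0.07374231] -0.19832475055805612 -0.15616773235635936 42
cyl y-range near [((456, 248), array([ 0.484, -0.346,  0.   ])), ((332, 268), array([ 0.423, -0.003,  0.   ])), ((486, 262), array([ 0.447, -0.43 ,  0.   ]))]
```

```bash
cat > go.py <<'E'
from h import *
from scipy.spatial.transform import Rotation as Ro
import sys
s=state(); q=s["tool_rot"]; R=Ro.from_quat([*q[1:],q[0]])
g=np.array([float(a) for a in sys.argv[1:4]])
print("t",s["time"],"tcp",s["tool_pos"],"units",R.inv().apply(g-s["tool_pos"])/.025,"R",R.as_matrix().round(3).tolist(),"w",s["gripper_width"],s["contact_force"])
E
python3 go.py .453 -.208 .16
```

```text
t 0.1 tcp [ 0.25572468 -0.56966213  0.23019403] units [13.12140142 -9.96256168  2.82966196] R [[0.912, 0.409, -0.001], [0.409, -0.912, 0.002], [0.0, -0.002, -1.0]] w 0.9987693947258335 [ 0.6381613  -0.61985137  0.59829314]
```

Request:
{"name": "jog_arm", "arguments": {"targets": [[[2, -1.5, 0], [0, 0, 0], 0], [[4, -3, 0], [0, 0, 0], 0], [[6, -4.5, 0], [0, 0, 0], 0], [[8, -6, 0], [0, 0, 0], 0], [[10, -7.5, 0], [0, 0, 0], 0], [[12, -9, 0], [0, 0, 0], 0], [[13.1, -10, 0], [0, 0, 0], 0], [[13.1, -10, 1], [0, 0, 0], 0]]}}

```text
time: 1.1
tool_pos: [0.4543, -0.2063, 0.208]
tool_rot: [0.001, 0.977, 0.211, 0.002]
contact_force: [-0.6, -0.5, 0.8]
gripper_width: 0.001
grasp_force: 0.0
```

```bash
python3 go.py .453 -.208 .13
```

```text
t 1.1 tcp [ 0.45425951 -0.20631844  0.20800577] units [-0.08224556  0.02960773  3.12013808] R [[0.911, 0.413, 0.004], [0.413, -0.911, -0.002], [0.003, 0.003, -1.0]] w 0.0011198304078064488 [-0.56521746 -0.54138044  0.81100734]
```

Request:
{"name": "jog_arm", "arguments": {"targets": [[[0, 0, 1.5], [0, 0, 0], 0], [[0, 0, 3], [0, 0, 0], 0], [[0, 0, 3.5], [0, 0, 0], 0], [[0, 0, 4], [0, 0, 0], 0], [[0, 0, 4.5], [0, 0, 0], 0], [[0, 0, 5], [0, 0, 0], 0], [[0, 0, 5.4], [0, 0, 0], 0], [[0, 0, 5.4], [0, 0, 0], 0]]}}

```text
time: 2.1
tool_pos: [0.4538, -0.2089, 0.0723]
tool_rot: [0.001, 0.978, 0.209, 0.001]
contact_force: [-0.8, 1.5, 6.4]
gripper_width: -0.003
grasp_force: 3.2
```

Request:
{"name": "jog_arm", "arguments": {"targets": [[[0, 0, 0], [0, 0, 0], 0], [[0, 0, 0], [0, 0, 0], 0], [[0, 0, 0], [0, 0, 0], 0], [[0, 0, 0], [0, 0, 0], 0], [[0, 0, 0], [0, 0, 0], 0], [[0, 0, 0], [0, 0, 0], 0], [[0, 0, 0], [0, 0, 0], 0], [[0, 0, 0], [0, 0, 0], 0]]}}

```text
time: 3.1
tool_pos: [0.4537, -0.2089, 0.0729]
tool_rot: [0.001, 0.978, 0.209, 0.001]
contact_force: [-0.5, 0.3, 6.9]
gripper_width: -0.003
grasp_force: 3.2
```

```bash
cat > look.py <<'E'
from h import *
import sys
im,d=grab_frame("top"); cv2.imwrite(f"pics/{sys.argv[1]}.png",cv2.resize(im[140:300,350:470],None,fx=3.7,fy=3.7,interpolation=cv2.INTER_CUBIC)[:,:,::-1])
E
python3 look.py press
```

```text
(no output)
```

View pics/press.png

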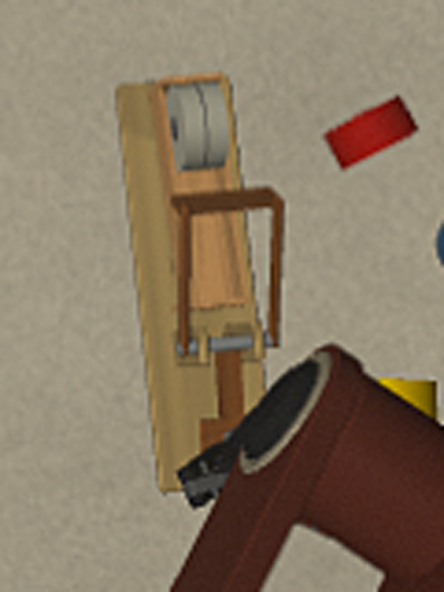

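The picture shows the pod at crop (200,125), against the end stop in the bay. The gate bar is raised at about (230,197). Now I release the paddle slowly and back off upward.

Request:
{"name": "jog_arm", "arguments": {"targets": [[[0, 0, -0.5], [0, 0, 0], 0], [[0, 0, -1], [0, 0, 0], 0], [[0, 0, -1.5], [0, 0, 0], 0], [[0, 0, -2], [0, 0, 0], 0], [[0, 0, -3], [0, 0, 0], 0], [[0, 0, -4.5], [0, 0, 0], 0], [[0, 0, -5.5], [0, 0, 0], 0], [[0, 0, -5.5], [0, 0, 0], 0]]}}

```text
time: 4.15
tool_pos: [0.453, -0.2085, 0.2109]
tool_rot: [0.001, 0.978, 0.209, 0.001]
contact_force: [-0.5, 0.0, -0.1]
gripper_width: -0.005
grasp_force: 0.0
```

Request:
{"name": "jog_arm", "arguments": {"targets": [[[-2, 1.5, 0], [0, 0, 0], 0], [[-4, 3, 0], [0, 0, 0], 0], [[-6, 4.5, 0], [0, 0, 0], 0], [[-8, 6, 0], [0, 0, 0], 0], [[-10, 7.5, 0], [0, 0, 0], 0], [[-12, 9, 0], [0, 0, 0], 0], [[-12, 9, 0], [0, 0, 0], 0], [[-12, 9, 0], [0, 0, 0], 0]]}}

```text
time: 5.15
tool_pos: [0.2704, -0.535, 0.2066]
tool_rot: [-0.002, 0.978, 0.209, -0.0]
contact_force: [-0.0, -0.5, -0.2]
gripper_width: -0.003
grasp_force: 0.0
```

```bash
python3 look.py after
```

```text
(no output)
```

View pics/after.png

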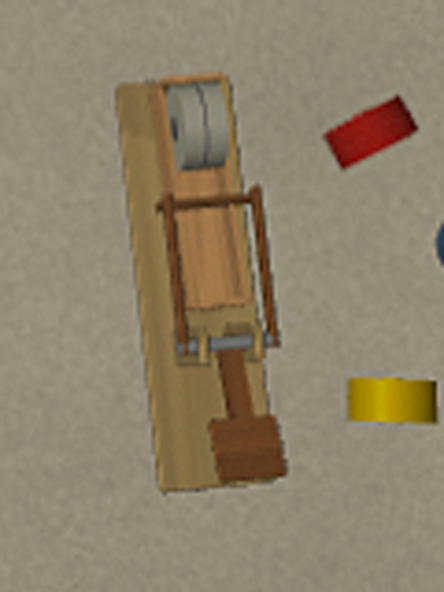

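The pod is in the bay at crop (200,125). The gate bar is down again at about (210,200), the paddle is up at (248,448), and the arm is clear. I'm handing the job in.

```bash
python3 -c "
from plant import *
print(job_done())"
```

```text
the job is handed in; nothing more can be done
None
```

I pressed the right-hand dispenser's paddle, the large pod rolled into its bay, the gate is down again with the arm clear, and the job is handed in; the system returned no verdict.

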